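# Blank the port and hold the spring shutter open at the mark

## Task

Get the shutter box ready for an exposure: lay the plain metal blank flange (the solid disc, not the open ring with the black rim) flat in the round recess on top of the box and press it down firmly, with about 10 N, so that it sits level in the recess. Then pull the black tab of the spring-return shutter slide out until its white pointer lines up with the red mark on the rail, and keep holding it there: the program finishes while still holding the tab at the mark. Leave the blank seated and do not disturb the other loose things on the bench.

Things in the scene. Friction and masses are not known exactly. Their poses are not given: they have to be found in the camera images.
- blank_mid (a point): Loose solid light-grey metal blank flange, a plain disc 40 mm in diameter and 7 mm thick, 55 g, lying flat on the bench. The point is its centre, half-way up (3.5 mm above its underside); z is its axis, upward. Its starting place and that of the centring ring may be swapped.
- port (a point): Centre of the floor of the round recess on top of the shutter box. The recess is 44 mm wide and 2.5 mm deep, its solid brass-coloured floor 47.5 mm above the bench, with a black circle in the middle. A seated blank lies on this floor and stands 4.5 mm proud of the box. Axes are those of the box: -x is the direction in which the shutter is pulled out (roughly towards the robot), z up.
- shutter_box: Fixed blue box with a white top, 105 (x) by 90 (y) mm, top 50 mm above the bench, on a grey base plate. Origin on the bench, 7.5 mm to -x of the recess centre. Before its front (-x) the shutter slide runs between two dark steel rails 22 mm high, whose inner faces are 29 mm to either side of the middle.
- tab (a point): Middle of the gripping part of the black upright pull tab on the shutter slide, 43 mm above the bench. The tab is a plate 12 mm thick along x (the pull direction) and 30 mm wide, its top 60 mm and its foot 20 mm above the bench, where the flat slide, 34 mm wide, begins. Shut, there is 49 mm free between tab and box: take it from above, fingers before and behind. It moves along the box's -x.
- index (a point): Tip of the white pointer that sticks out from the tab's foot over to the right-hand (-y) rail, at the same x (in the box's axes) as the middle of the tab: 29 mm to -y of it, 24 mm above the bench. It moves with the tab.
- mark_line (a point): Top of the red mark clipped on the right-hand rail, 26 mm above the bench, its line across the rail; fixed, but set at a different place on the rail each time, 20 to 45 mm of pull from shut. Axes as those of the box. The pointer is at the mark when both have the same x in these axes.
- shutter (a joint): How far the shutter slide is pulled out, in m: 0 shut, stop at 0.060. A spring draws it shut again: 3 N at 0, growing by 1.5 N every 10 mm (9.8 N at 45 mm). Let go, it runs back to 0.
- centring_ring: Loose bystander: centring ring with a black rubber rim and an open middle, 40 mm in diameter, 8 mm high. Origin at the centre of its underside.
- objective_case: Loose bystander: microscope objective in a clear tube with a black base, 35 mm in diameter, 55 mm high. Origin at the centre of its underside.
- vial: Loose bystander: small glass vial with a black cap, 25 mm in diameter, 52 mm high. Origin at the centre of its underside.
- foil_puck: Loose bystander: light metal sample puck with a small gold clip on top, 31 mm in diameter, 11 mm high. Origin at the centre of its underside.
Things that resemble listed ones, but are neither listed nor needed, are in the scene too. Leave any green or turquoise look-alike of the part that bears blank_mid alone.

How it is judged:
By the outcome, as a careful person would: the job done as asked, in the order asked, and still so for the second after the job is handed in, while the arm keeps its last pose, push and grip.
It also fails if it takes over 58 s, if anything falls off the work surface, if the arm or the gripper's body presses on something with over 40 N, if the wrist force passes 120 N, or if a joint passes its speed limit or range.

## Robot

A 7-joint arm with a two-finger parallel gripper is mounted at the origin on a cart in front of the work surface, level with it; the furniture and walls round the work are solid. World frame = base frame: x ahead of the robot, y to its left, z up, the work surface at z = 0. Lengths are in m, angles in rad, forces in N, time in s.
With the tool pointing down it reaches from about 0.4 to 0.85 m from the base axis. Payload 10.4 kg.
Tool frame: the origin (TCP) lies between the finger pads; the fingertips stand 17 mm ahead of it and the grasp point (between the pads) lies 2 mm behind it; z points along the fingers, y is the line along which they close (so a half turn about z gives the same grasp; the last joint's range is limited). The gripper opens to 85 mm and grips with 20 to 120 N. Pads are 22 mm wide; open, the fingers measure 114 mm over their backs; the gripper's body (76 mm by 85 mm) begins 54 mm behind the grasp point. The pads swing forward as they close: fully open they stand 13 mm farther back than shut.
Start: joints at [-1.184, 0.332, -0.065, 1.46, 0.022, 1.35, -0.088], TCP at [0.249, 0.573, 0.248] pointing down, gripper open.
Joint ranges: [-2.6, 2.6], [-0.5, 2.12], [-1.47, 1.34], [0.16, 2.42], [-1.27, 4.41], [0.06, 2.06], [-2.6, 2.6]. Speed limits (rad/s): [2.22, 2.22, 2.79, 2.79, 3.14, 3.14, 3.14].

## Interface

Orientations are given as a unit quaternion [x, y, z, w].
In Python, from workcell import readout, imaging, manip gives the robot as it stands. The module is installed in compiled form; this text tells all that it offers.
- The arm moves only by the shell command python3 -m crank 'ROWS' [OPENING] [FORCE]. ROWS is JSON, a list of rows, each a list of 4 numbers: the shift along the tool's x, y, z as a fraction of full scale, then the turn about the tool's z as a fraction of full scale. In form: [[x, y, z, yaw], ...]. A call has 1 to 5 rows; each row is the pose to reach, as a shift and turn from the pose commanded when the call began, along the tool's axes at that moment; what a row does not reach only later rows make up. Full scale, the value 1, is 400 mm for a shift and 60 degrees for a turn. A row lasts 1/12 s, in which the tool goes at most 41.7 mm and 7.16 degrees, less where a joint would pass 70% of its speed; a pose out of reach is approached as far as the arm can. A call with a number of a shift or a turn outside -1 to 1 is refused whole. A call with a gripper value outside its range is refused whole. OPENING is the gripper command: -1 is shut, 1 is fully open, values between are in proportion, set as the call begins (- or left out, the last holds). The fingers move at their own pace and stop on an object; FORCE is the grip in N (left out, the last holds). Time passes only in rows, so rows that repeat a pose let the fingers close. It gives the time, the measured TCP pose, the force, the opening and the grip force at its end, in the units of the state.
- readout.get_obs(): the state, without advancing time (a new reading comes with each control period).
- imaging.camera(name): name is "side" or "top"; returns a dict with "color" (480x640x3 uint8, red, green, blue), "fx", "fy", "cx", "cy" (pixels), "rvec" (rotation vector, rad) and "tvec" (3), from world to camera coordinates, as OpenCV has them. Camera axes: x right, y down, z forward; pixel columns grow to the right and rows downward; lengths in m; the calibration is good to about 2 mm. A picture is of the moment at which its call begins. There is no depth.
- manip.hand_in(): hands the job in; it is judged then, once.
The state is a dict: "clock": time; "joint_pos": joint angles; "joint_velocities": joint speeds; "tau": joint torques, N m; "position": TCP position; "ee_rot": TCP orientation; "ft_force": force on the tool from outside, world axes, zero at the start; "torque": the same for the moment, N m; "grip_width": opening from 0.0 (shut) to 1.0 (fully open); "grasp_force": force on a finger pad.
Only numpy, scipy, OpenCV 4.12 (cv2) and the standard library are available. Lean on these libraries where they do the work, as an engineer would, in place of code of your own. Each camera call takes 0.05 s, during which the arm holds its last target. There are 200 camera calls.

## Working session

There is one attempt and no reset: what is moved stays moved. The work goes in short steps, Python scripts to look and compute and a shell command to move; the robot and the scene stay as the last step left them, time stands still between calls to the robot, and variables do not carry over. Pictures are saved under pics/ and viewed, at most 11 in all, crops included, and the job is handed in when it is done.

```bash
mkdir -p pics; cat > h.py <<'E'
import numpy as np, cv2
from workcell import readout, imaging, manip
from scipy.spatial.transform import Rotation as R
def snap(n,f=None):
    c=imaging.camera(n)
    if f: cv2.imwrite('pics/'+f,c['color'][:,:,::-1])
    return c
def ray(c,u,v):
    M=cv2.Rodrigues(np.array(c['rvec'],float))[0]; t=np.array(c['tvec'],float).ravel()
    d=M.T@np.array([(u-c['cx'])/c['fx'],(v-c['cy'])/c['fy'],1]); return -M.T@t,d
def onz(c,u,v,z):
    o,d=ray(c,u,v); return o+d*(z-o[2])/d[2]
def pix(c,p):
    M=cv2.Rodrigues(np.array(c['rvec'],float))[0]; q=M@np.array(p)+np.array(c['tvec'],float).ravel()
    return c['fx']*q[0]/q[2]+c['cx'],c['fy']*q[1]/q[2]+c['cy']
def state():
    o=readout.get_obs(); print({k:np.round(o[k],4).tolist() for k in ('clock','position','ee_rot','ft_force','grip_width','grasp_force','joint_pos')})
    print('tool axes (cols)\n',R.from_quat(o['ee_rot']).as_matrix().round(3)); return o
E
python3 - <<'E'
from h import *
state()
import pickle
for n in('top','side'):
    c=snap(n,n+'0.png'); pickle.dump(c,open(n+'0.pkl','wb')); print(n,ray(c,320,240),c['fx'])
E
```

```text
{'clock': 0.0, 'position': [0.2489, 0.5729, 0.2475], 'ee_rot': [0.2035, 0.9791, -0.0007, -0.0001], 'ft_force': [0.1583, 0.0383, -0.8295], 'grip_width': 1.0004, 'grasp_force': 0.0, 'joint_pos': [-1.1836, 0.3329, -0.0647, 1.4609, 0.0216, 1.3499, -0.0885]}
tool axes (cols)
 [[-0.917  0.398 -0.001]
 [ 0.398  0.917 -0.001]
 [-0.    -0.001 -1.   ]]
top (array([0.36876901, 0.0100186 , 0.94847558]), array([ 0.2154318 , -0.03202523, -0.97603927])) 518.8592841232753
side (array([ 0.01954772, -0.74127451,  0.54721943]), array([ 0.50737823,  0.73455257, -0.45062004])) 593.721619547628
```

View pics/top0.png

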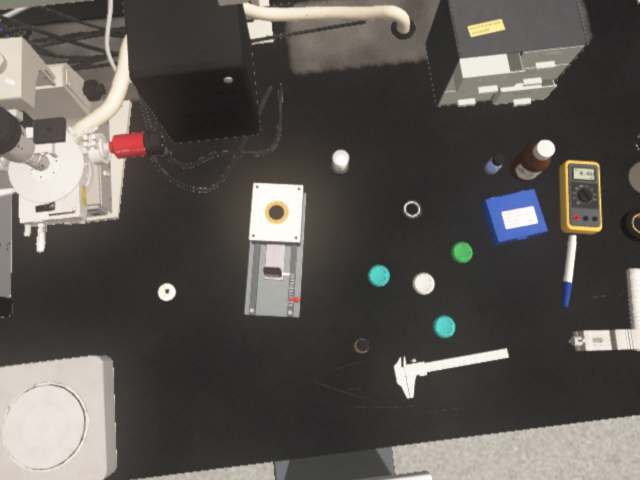

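View pics/side0.png

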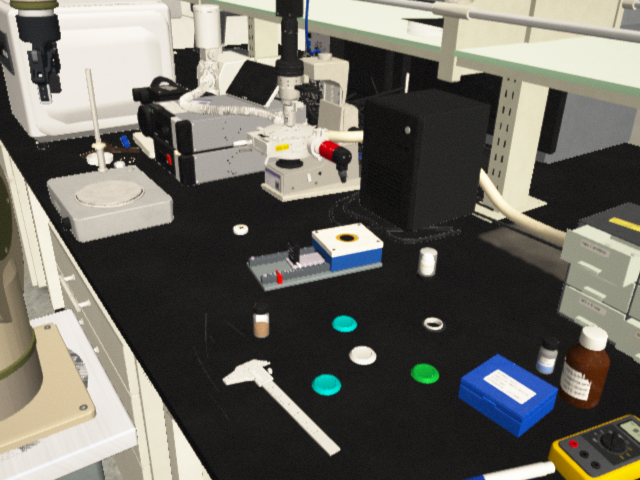

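Top view: the blank could be confused with the solid light-grey disc (424,284), the open ring (412,209), the teal discs (379,275) and (444,327), the green disc (462,252) or the small puck with a clip (167,292). I choose (424,284). The box recess is at (277,212), the tab at (272,270) and the red mark at (294,299). The side view agrees: grey disc (363,355), ring (433,324), red mark (279,277). Next I'll check a close crop and measure.

```bash
python3 - <<'E'
from h import *
import pickle
T=pickle.load(open('top0.pkl','rb'));S=pickle.load(open('side0.pkl','rb'))
def crop(c,x0,x1,y0,y1,k): return cv2.resize(c['color'][y0:y1,x0:x1,::-1],((x1-x0)*k,(y1-y0)*k),interpolation=cv2.INTER_CUBIC)
a=crop(T,235,315,175,325,4);b=crop(T,350,480,190,340,3);
d=crop(S,235,395,215,295,5)[:, :800]
im=np.zeros((600,800,3),np.uint8); im[:600,:320]=a; im[:450,330:720]=b
cv2.imwrite('pics/crops.png',im)
def blobs(c,m,box):
    x0,x1,y0,y1=box; mm=np.zeros(m.shape,np.uint8); mm[y0:y1,x0:x1]=m[y0:y1,x0:x1]
    n,l,s,ce=cv2.connectedComponentsWithStats(mm)
    return [(s[i,4],ce[i],mm*0+(l==i).astype(np.uint8)) for i in range(1,n) if s[i,4]>5]
def hsv(c): return cv2.cvtColor(c['color'],cv2.COLOR_RGB2HSV).astype(int)
H=hsv(T); g=(H[...,1]<60)&(H[...,2]>120)
for a_,ce,m in blobs(T,g,(405,445,265,305)): print('blank',a_,ce.round(1),onz(T,*ce,.0055).round(4))
w=(H[...,1]<60)&(H[...,2]>190)
for a_,ce,m in blobs(T,w,(235,315,175,250)):
    if a_>300:
        r=cv2.minAreaRect(cv2.findContours(m,0,2)[0][0]); p=cv2.boxPoints(r); print('boxtop',a_,[onz(T,*q,.05)[:2].round(4).tolist() for q in p], onz(T,*r[0],.05).round(4))
gold=(H[...,1]>100)&(H[...,0]>10)&(H[...,0]<35)&(H[...,2]>80)
for a_,ce,m in blobs(T,gold,(260,295,195,230)): 
    if a_>20: 
        e=cv2.fitEllipse(max(cv2.findContours(m,0,2)[0],key=len));print('gold',a_,e,onz(T,*e[0],.0475).round(4))
for n,c,bx in(('T',T,(270,310,280,315)),('S',S,(265,295,260,295))):
    h=hsv(c); rd=(h[...,1]>130)&((h[...,0]<8)|(h[...,0]>172))&(h[...,2]>90)
    for a_,ce,m in blobs(c,rd,bx): ys,xs=np.nonzero(m);print('red',n,a_,ce.round(1),xs.min(),xs.max(),ys.min(),ys.max(),onz(c,*ce,.026).round(4))
E
```

```text
blank 382 [423.5 283.3] [ 0.474  -0.1993  0.0055]
boxtop 2461 [[0.5834, 0.1063], [0.6889, 0.0909], [0.6725, -0.0008], [0.5675, 0.0167]] [0.6274 0.0533 0.05  ]
gold 217 ((276.1177062988281, 211.91751098632812), (20.627079010009766, 21.939104080200195), 69.0999984741211) [0.6284 0.0527 0.0475]
red T 25 [294.8 299.3] 288 298 298 301 [0.4704 0.0372 0.026 ]
red S 65 [279.  277.5] 276 282 270 283 [0.4658 0.0263 0.026 ]
```

View pics/crops.png

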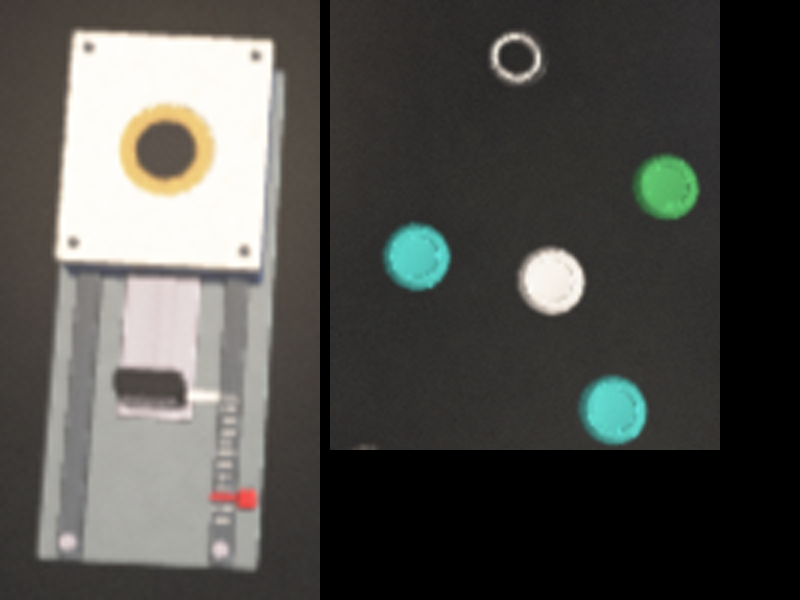

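The crop confirms a plain solid light-grey disc at (423.5,283.3), while the ring at (412,209) is open. The pointer is at about (290,274) and the red line at (291,299). I'll refine these numbers and start moving.

```bash
python3 - <<'E'
from h import *
import pickle
T=pickle.load(open('top0.pkl','rb'));S=pickle.load(open('side0.pkl','rb'))
h=cv2.cvtColor(S['color'],cv2.COLOR_RGB2HSV).astype(int)
m=((h[...,1]>100)&(h[...,0]>10)&(h[...,0]<35)&(h[...,2]>80)).astype(np.uint8); m[:,:325]=0;m[:,375:]=0;m[:225]=0;m[255:]=0
e=cv2.fitEllipse(max(cv2.findContours(m,0,2)[0],key=len)); print('gold S',e,onz(S,*e[0],.0475).round(4))
m=((h[...,1]<60)&(h[...,2]>120)).astype(np.uint8); m[:,:345]=0;m[:,382:]=0;m[:340]=0;m[370:]=0
M=cv2.moments(m,True); u,v=M['m10']/M['m00'],M['m01']/M['m00'];print('blank S',u,v,onz(S,u,v,.005).round(4))
ax=np.array([.988,-.155,0]); p=onz(T,290,274.2,.024);k=onz(T,291,299.2,.026)
print('pointer',p.round(4),'mark',k.round(4),'pull',(p-k)@ax)
print('tab top',onz(T,272.5,270.5,.06).round(4))
print('expected tab pt', (p+29e-3*np.array([.155,.988,0])).round(4))
E
python3 -m crank '[[0,0,0,0.12],[0,0,0,0.24],[0,0,0,0.35],[0,0,0,0.47],[0,0,0,0.59]]' 0.5 40
python3 -m crank '[[0,0,0,0.12],[0,0,0,0.24],[0,0,0,0.35],[0,0,0,0.47],[0,0,0,0.59]]'
python3 -m crank '[[0,0,0,0.08],[0,0,0,0.08]]'
python3 -c "from h import *;state()"
```

```text
gold S ((346.63555908203125, 237.33006286621094), (8.135599136352539, 21.473546981811523), 92.6511001586914) [0.6314 0.0563 0.0475]
blank S 362.4491315136476 355.1563275434243 [ 0.4736 -0.201   0.005 ]
pointer [0.5166 0.0408 0.024 ] mark [0.4714 0.0438 0.026 ] pull 0.04509191909377985
tab top [0.5208 0.069  0.06  ]
expected tab pt [0.5211 0.0695 0.024 ]
clock: 0.52
position: [0.2489, 0.5731, 0.2479]
ee_rot: [0.494, 0.87, -0.0, 0.0]
ft_force: [0.0, 0.1, -0.4]
grip_width: 0.744
grasp_force: 0.0
clock: 0.93
position: [0.2489, 0.5731, 0.2479]
ee_rot: [0.734, 0.679, -0.0, 0.0]
ft_force: [1.3, 0.0, 0.1]
grip_width: 0.751
grasp_force: 0.0
clock: 1.1
position: [0.2489, 0.5731, 0.2479]
ee_rot: [0.761, 0.648, -0.0, 0.0]
ft_force: [-1.0, -0.4, -0.5]
grip_width: 0.748
grasp_force: 0.0
{'clock': 1.1, 'position': [0.2489, 0.5731, 0.2479], 'ee_rot': [0.7613, 0.6485, -0.0003, 0.0002], 'ft_force': [-1.04, -0.3796, -0.5122], 'grip_width': 0.7481, 'grasp_force': 0.0, 'joint_pos': [-1.322, 0.3292, 0.1122, 1.4691, -0.037, 1.3461, -1.3672]}
tool axes (cols)
 [[ 0.159  0.987 -0.   ]
 [ 0.987 -0.159 -0.001]
 [-0.001 -0.    -1.   ]]
```

```bash
R='' 
python3 -m crank '[[-0.085,0.057,0,0],[-0.17,0.114,0,0],[-0.255,0.171,0,0],[-0.34,0.228,0,0],[-0.427,0.285,0,0]]' >/dev/null
python3 -m crank '[[-0.085,0.057,0,0],[-0.17,0.114,0,0],[-0.255,0.171,0,0],[-0.34,0.228,0,0],[-0.427,0.285,0,0]]' >/dev/null
python3 -m crank '[[-0.096,0.029,0,0],[-0.192,0.058,0,0],[-0.288,0.087,0,0],[-0.385,0.116,0,0],[-0.482,0.145,0,0]]' >/dev/null
python3 -m crank '[[-0.096,0.029,0,0],[-0.192,0.058,0,0],[-0.288,0.087,0,0],[-0.385,0.116,0,0],[-0.482,0.145,0,0]]' >/dev/null
python3 -m crank '[[0,0,0.09,0],[0,0,0.18,0],[0,0,0.27,0],[0,0,0.35,0],[0,0,0.35,0]]' >/dev/null
python3 -c "from h import *;state()"
```

```text
{'clock': 3.1833, 'position': [0.4725, -0.1973, 0.103], 'ee_rot': [0.7589, 0.6511, -0.0031, -0.0033], 'ft_force': [-1.0495, 0.6795, 0.0888], 'grip_width': 0.7504, 'grasp_force': 0.0, 'joint_pos': [-0.4438, 0.3031, 0.8622, 1.9526, -0.2672, 1.0134, 0.3884]}
tool axes (cols)
 [[ 0.152  0.988 -0.009]
 [ 0.988 -0.152  0.001]
 [-0.    -0.009 -1.   ]]
```

```bash

python3 -m crank '[[-0.005,0.0045,0.08,0],[-0.005,0.0045,0.16,0],[-0.005,0.0045,0.2,0],[-0.005,0.0045,0.2,0],[-0.005,0.0045,0.2,0]]' 0.2 40
python3 - <<'E'
from h import *
state(); c=snap('side')
cv2.imwrite('pics/s1.png',cv2.resize(c['color'][300:400,300:430,::-1],None,fx=6,fy=6,interpolation=cv2.INTER_CUBIC))
E
```

```text
clock: 3.6
position: [0.4779, -0.201, 0.0295]
ee_rot: [0.76, 0.65, -0.0, 0.0]
ft_force: [0.7, -1.3, 0.8]
grip_width: 0.602
grasp_force: 0.0
{'clock': 3.6, 'position': [0.4779, -0.201, 0.0295], 'ee_rot': [0.7595, 0.6505, -0.0, 0.0001], 'ft_force': [0.656, -1.3221, 0.7854], 'grip_width': 0.6022, 'grasp_force': 0.0, 'joint_pos': [-0.3538, 0.4402, 0.7814, 1.9889, -0.4029, 0.8713, 0.4911]}
tool axes (cols)
 [[ 0.154  0.988  0.   ]
 [ 0.988 -0.154 -0.   ]
 [-0.     0.    -1.   ]]
```

View pics/s1.png

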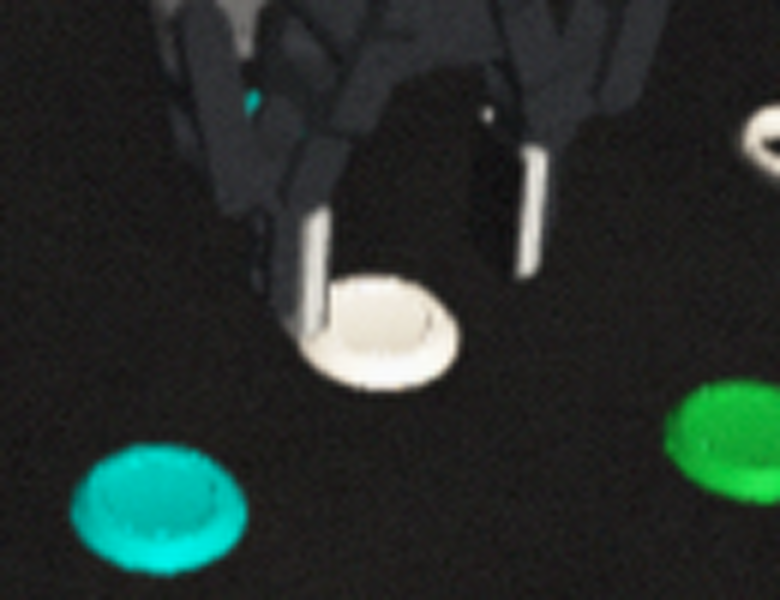

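The picture shows the blank centred at crop (378,335), with the pad tips at (312,335) and (525,275). They straddle it along tool y and are still above it. The arm hasn't settled yet.

```bash
python3 - <<'E'
from h import *
import pickle
S=pickle.load(open('side0.pkl','rb'))
for z in(.01,.0145,.018): print(z,[np.round(pix(S,[.4779+s*.0256*.988,-.201-s*.0256*.154,z]),1).tolist() for s in(-1,1)])
E
python3 -m crank '[[0,0,0,0],[0,0,0,0],[0,0,0,0],[0,0,0,0]]' | head -2
```

```text
0.01 [[349.5, 355.8], [380.1, 347.2]]
0.0145 [[349.7, 353.3], [380.3, 344.7]]
0.018 [[349.8, 351.3], [380.4, 342.8]]
clock: 3.98
position: [0.4779, -0.2007, 0.029]
```

```bash

python3 -m crank '[[0.0015,-0.01,0.01,0],[0.0015,-0.01,0.0225,0],[0.0015,-0.01,0.0225,0],[0.0015,-0.01,0.0225,0]]'
python3 -m crank '[[0,0,0,0],[0,0,0,0],[0,0,0,0],[0,0,0,0],[0,0,0,0]]' -1 40
```

```text
clock: 4.32
position: [0.4732, -0.1994, 0.0188]
ee_rot: [0.76, 0.65, -0.0, -0.0]
ft_force: [0.2, 0.8, 0.1]
grip_width: 0.602
grasp_force: 0.0
clock: 4.73
position: [0.4736, -0.1996, 0.0196]
ee_rot: [0.76, 0.65, 0.0, -0.0]
ft_force: [-2.0, 1.0, 5.8]
grip_width: 0.433
grasp_force: 39.4
```

```bash

python3 -m crank '[[0,0,-0.03,0],[0,0,-0.07,0],[0,0,-0.12,0],[0,0,-0.2,0],[0,0,-0.2,0]]' 
python3 -m crank '[[0,0,0,0],[0,0,0,0],[0,0,0,0]]'
python3 - <<'E'
from h import *
c=snap('side')
cv2.imwrite('pics/s2.png',cv2.resize(c['color'][220:360,300:430,::-1],None,fx=4,fy=4,interpolation=cv2.INTER_CUBIC))
E
```

```text
clock: 5.15
position: [0.4759, -0.2011, 0.1045]
ee_rot: [0.76, 0.649, 0.002, 0.003]
ft_force: [1.6, -1.0, 0.0]
grip_width: 0.429
grasp_force: 40.2
clock: 5.4
position: [0.4731, -0.1992, 0.0986]
ee_rot: [0.76, 0.65, -0.0, -0.001]
ft_force: [0.7, 0.1, -0.6]
grip_width: 0.429
grasp_force: 40.2
```

View pics/s2.png

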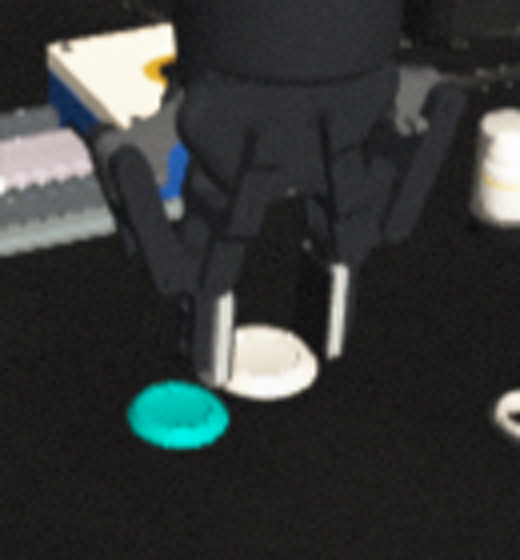

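The disc is held between the pads at crop (268,362), i.e. px (367,310). I'll check its offset in the grip against where it should be.

```bash
python3 - <<'E'
from h import *
o=readout.get_obs(); P=np.array(o['position']); 
for n in('side','top'):
    c=snap(n); h=cv2.cvtColor(c['color'],cv2.COLOR_RGB2HSV).astype(int)
    e=pix(c,P+[0,0,-.0145]); u,v=map(int,e)
    m=((h[...,1]<60)&(h[...,2]>150)).astype(np.uint8); 
    k=np.zeros_like(m); k[v-25:v+25,u-25:u+25]=m[v-25:v+25,u-25:u+25]
    for i,(x,y,w,hh,a) in enumerate(cv2.connectedComponentsWithStats(k)[2]): 
        if i and a>15: print(n,'exp',np.round(e,1),x,x+w,y,y+hh,a)
    c3=np.array([pix(c,P+[.02*np.cos(t),.02*np.sin(t),zz]) for t in np.linspace(0,6.28,60) for zz in(-.011,-.018)])
    print('expected bbox',c3.min(0).round(1),c3.max(0).round(1))
E
```

```text
side exp [364.4 309.5] 382 387 286 309 65
side exp [364.4 309.5] 354 379 294 320 394
expected bbox [350.2 299.8] [378.8 319.7]
top exp [433.  277.5] 422 433 268 288 151
expected bbox [420.7 265.4] [445.4 289.6]
```

Grasp confirmed: the disc's right and lower edges (379,320) match those expected for a level, centred disc. Next I carry it over the recess.

```bash

python3 -m crank '[[0.085,0.035,-0.04,0],[0.17,0.07,-0.04,0],[0.255,0.107,-0.04,0],[0.34,0.143,-0.04,0],[0.425,0.178,-0.04,0]]' >/dev/null
python3 -m crank '[[0.085,0.036,0,0],[0.17,0.072,0,0],[0.258,0.108,0.02,0],[0.258,0.108,0.04,0],[0.258,0.108,0.04,0]]' >/dev/null
python3 -m crank '[[0,0,0,0],[0,0,0,0],[0,0,0,0],[0,0,0,0]]'
python3 - <<'E'
from h import *
state()
E
```

```text
clock: 6.72
position: [0.629, 0.0515, 0.0999]
ee_rot: [0.761, 0.649, 0.0, 0.0]
ft_force: [-0.8, 0.5, -0.8]
grip_width: 0.429
grasp_force: 40.3
{'clock': 6.7167, 'position': [0.629, 0.0515, 0.0999], 'ee_rot': [0.7605, 0.6493, 0.0003, 0.0001], 'ft_force': [-0.8032, 0.461, -0.8439], 'grip_width': 0.4288, 'grasp_force': 40.2904, 'joint_pos': [-0.693, 0.5526, 0.7203, 1.6412, -0.3994, 1.0996, -0.0198]}
tool axes (cols)
 [[ 0.157  0.988  0.001]
 [ 0.988 -0.157  0.   ]
 [ 0.     0.001 -1.   ]]
```

```bash

python3 -m crank '[[0.0035,-0.0025,0.04,0],[0.0035,-0.0025,0.07,0],[0.0035,-0.0025,0.0725,0],[0.0035,-0.0025,0.0725,0],[0.0035,-0.0025,0.0725,0]]'
python3 -m crank '[[0,0,0,0],[0,0,0,0],[0,0,0,0]]'
python3 - <<'E'
from h import *
c=snap('side')
a=c['color'][200:280,290:420,::-1]; c2=snap('top'); b=c2['color'][160:260,230:330,::-1]
a=cv2.resize(a,(780,480),interpolation=cv2.INTER_CUBIC)
cv2.imwrite('pics/s3.png',a)
E
```

```text
clock: 7.13
position: [0.6284, 0.0539, 0.0706]
ee_rot: [0.76, 0.65, 0.0, 0.0]
ft_force: [0.4, 1.0, -0.1]
grip_width: 0.431
grasp_force: 40.3
clock: 7.38
position: [0.6285, 0.0542, 0.0708]
ee_rot: [0.76, 0.65, 0.0, 0.0]
ft_force: [1.1, 0.4, -1.1]
grip_width: 0.428
grasp_force: 40.3
```

View pics/s3.png

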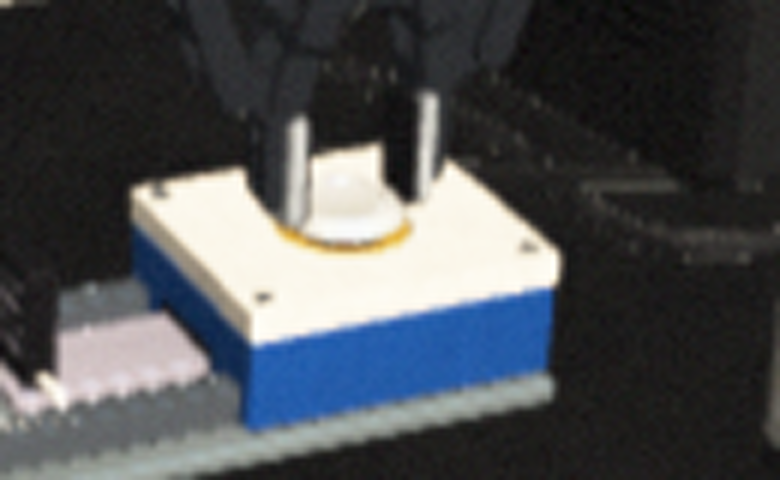

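The disc hovers over the recess with the gold crescent even in front of it (crop 280 to 413). I'll lower it, release and lift.

```bash

python3 -m crank '[[-0.002,0.0015,0.004,0],[-0.002,0.0015,0.0075,0],[-0.002,0.0015,0.0075,0],[-0.002,0.0015,0.0075,0],[-0.002,0.0015,0.0075,0]]'
```

```text
clock: 7.9
position: [0.6288, 0.0532, 0.0673]
ee_rot: [0.76, 0.65, 0.0, 0.0]
ft_force: [0.1, -0.3, -0.1]
grip_width: 0.435
grasp_force: 40.4
```

```bash

python3 -m crank '[[0,0,0.0015,0],[0,0,0.0025,0],[0,0,0.0025,0]]'
python3 -m crank '[[0,0,0,0],[0,0,0,0],[0,0,0,0]]' 0.2
python3 -m crank '[[0,0,-0.05,0],[0,0,-0.1,0],[0,0,-0.15,0],[0,0,-0.15,0],[0,0,-0.15,0]]' -1
python3 -m crank '[[0,0,0,0],[0,0,0,0],[0,0,0,0],[0,0,0,0]]'
python3 - <<'E'
from h import *
c=snap('side')
a=c['color'][200:280,290:420,::-1]
cv2.imwrite('pics/s4.png',cv2.resize(a,(780,480),interpolation=cv2.INTER_CUBIC))
E
```

```text
clock: 8.15
position: [0.6288, 0.0532, 0.0671]
ee_rot: [0.76, 0.65, 0.0, -0.0]
ft_force: [-3.8, -1.2, 8.6]
grip_width: 0.426
grasp_force: 41.7
clock: 8.4
position: [0.6286, 0.0534, 0.0661]
ee_rot: [0.76, 0.65, -0.0, -0.0]
ft_force: [0.9, 0.7, 0.1]
grip_width: 0.598
grasp_force: 0.0
clock: 8.82
position: [0.6293, 0.0534, 0.1271]
ee_rot: [0.76, 0.65, 0.001, 0.0]
ft_force: [0.4, 0.2, -1.0]
grip_width: 0.002
grasp_force: 0.0
clock: 9.15
position: [0.6284, 0.0533, 0.1256]
ee_rot: [0.76, 0.65, -0.0, -0.0]
ft_force: [-0.3, 0.6, -0.1]
grip_width: 0.001
grasp_force: 0.0
```

View pics/s4.png

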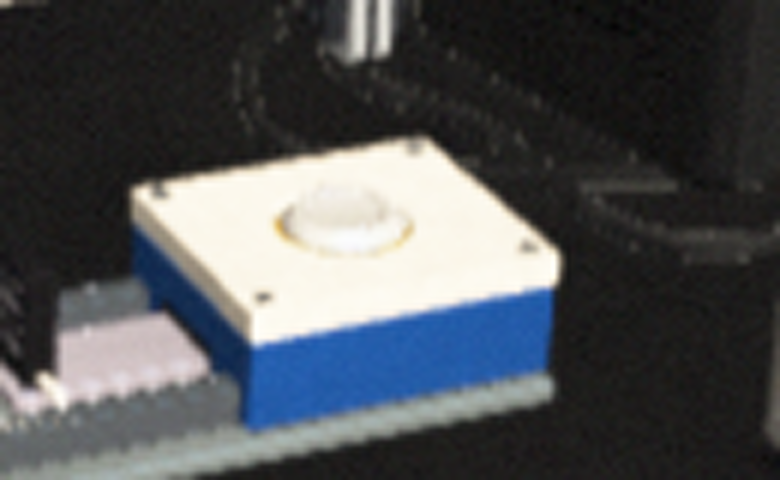

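The disc sits inside the recess with a thin gold rim showing on both sides (crop 278 and 412). Now I press it with the closed fingers.

```bash

python3 -m crank '[[0,0,0.06,0],[0,0,0.11,0],[0,0,0.128,0],[0,0,0.131,0],[0,0,0.131,0]]'
python3 -m crank '[[0,0,0.0015,0],[0,0,0.003,0],[0,0,0.003,0],[0,0,0.003,0]]'
python3 -m crank '[[0,0,0.001,0],[0,0,0.002,0],[0,0,0.002,0],[0,0,0.002,0]]'
```

```text
clock: 9.62
position: [0.6287, 0.0531, 0.074]
ee_rot: [0.76, 0.65, -0.0, 0.0]
ft_force: [0.4, -0.5, -0.2]
grip_width: 0.0
grasp_force: 0.0
clock: 9.95
position: [0.629, 0.0533, 0.0733]
ee_rot: [0.76, 0.65, 0.0, 0.0]
ft_force: [-0.9, 0.1, 0.4]
grip_width: 0.002
grasp_force: 0.0
clock: 10.28
position: [0.6287, 0.0532, 0.0719]
ee_rot: [0.76, 0.65, 0.0, -0.0]
ft_force: [-0.4, -0.2, -0.3]
grip_width: 0.001
grasp_force: 0.0
```

```bash

python3 -m crank '[[0,0,0.001,0],[0,0,0.0015,0],[0,0,0.0015,0],[0,0,0.0015,0]]'
python3 -m crank '[[0,0,0.0005,0],[0,0,0.001,0],[0,0,0.001,0],[0,0,0.001,0]]'
```

```text
clock: 10.62
position: [0.6287, 0.0533, 0.0714]
ee_rot: [0.76, 0.65, 0.0, -0.0]
ft_force: [0.2, -0.0, 0.8]
grip_width: 0.001
grasp_force: 0.7
clock: 10.95
position: [0.6287, 0.0533, 0.0713]
ee_rot: [0.76, 0.65, 0.0, -0.0]
ft_force: [-2.0, -0.6, 6.5]
grip_width: 0.003
grasp_force: 2.9
```

```bash

python3 -m crank '[[0,0,0.0004,0],[0,0,0.0008,0],[0,0,0.0008,0],[0,0,0.0008,0]]'
python3 -m crank '[[0,0,0,0],[0,0,0,0],[0,0,0,0],[0,0,0,0],[0,0,0,0]]'
```

```text
clock: 11.28
position: [0.6288, 0.0532, 0.0713]
ee_rot: [0.76, 0.65, 0.0, -0.0]
ft_force: [-4.0, 0.1, 9.1]
grip_width: 0.001
grasp_force: 4.4
clock: 11.7
position: [0.6287, 0.0532, 0.0713]
ee_rot: [0.76, 0.65, 0.0, -0.0]
ft_force: [-3.8, 0.3, 9.3]
grip_width: -0.0
grasp_force: 4.4
```

```bash

python3 -m crank '[[0,0,0.0003,0],[0,0,0.0003,0],[0,0,0.0003,0],[0,0,0.0003,0]]'
python3 -m crank '[[0,0,-0.06,0],[0,0,-0.12,0],[0,0,-0.175,0],[0,0,-0.175,0],[0,0,-0.175,0]]' | head -2
python3 -m crank '[[-0.001,-0.09,0,0],[-0.002,-0.18,0,0],[-0.003,-0.272,0,0],[-0.003,-0.272,0,0],[-0.003,-0.272,0,0]]' 0.1 80
python3 -m crank '[[0,0,0,0],[0,0,0,0],[0,0,0,0],[0,0,0,0]]'
python3 - <<'E'
from h import *
c=snap('side'); print(np.round(pix(c,[.521,.069,.06]),1))
a=c['color'][190:290,240:370,::-1]
cv2.imwrite('pics/s5.png',cv2.resize(a,(780,600),interpolation=cv2.INTER_CUBIC))
E
```

```text
clock: 12.03
position: [0.6288, 0.0532, 0.0713]
ee_rot: [0.76, 0.65, 0.0, -0.0]
ft_force: [-5.0, 0.1, 10.2]
grip_width: -0.005
grasp_force: 5.0
clock: 12.45
position: [0.6294, 0.0533, 0.1416]
clock: 12.87
position: [0.5189, 0.07, 0.1395]
ee_rot: [0.759, 0.651, -0.0, -0.001]
ft_force: [1.0, 0.6, 0.4]
grip_width: 0.549
grasp_force: 0.0
clock: 13.2
position: [0.5217, 0.0684, 0.1403]
ee_rot: [0.76, 0.65, -0.0, 0.0]
ft_force: [0.1, 0.5, 0.1]
grip_width: 0.553
grasp_force: 0.0
[293.3 242.7]
```

View pics/s5.png

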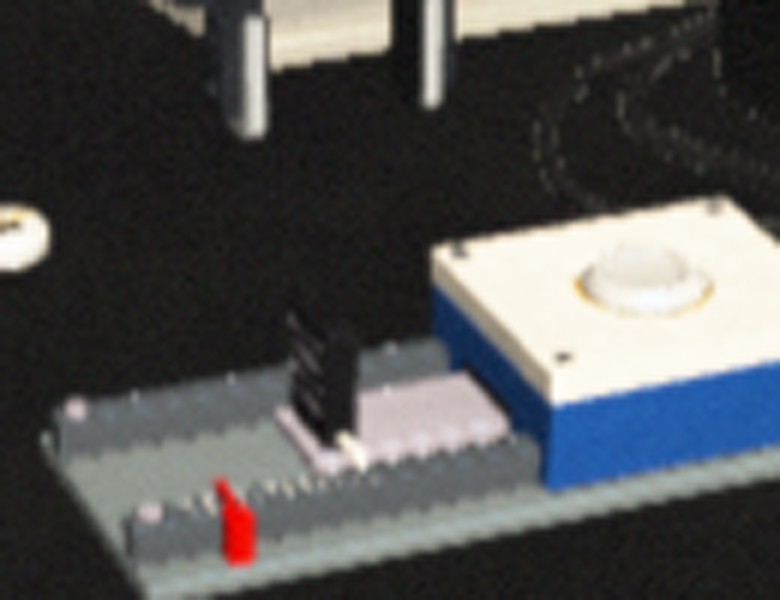

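The tab top is at crop (322,318) = px (293.7,243), matching its predicted place. The blank is level in the recess, and the fingers are over the tab.

```bash

python3 -m crank '[[0,-0.0015,0.08,0],[0,-0.0015,0.16,0],[0,-0.0015,0.22,0],[0,-0.0015,0.246,0],[0,-0.0015,0.246,0]]'
python3 -m crank '[[0,0,0,0],[0,0,0,0]]'
```

```text
clock: 13.67
position: [0.5192, 0.0683, 0.04]
ee_rot: [0.76, 0.65, -0.002, -0.0]
ft_force: [-0.1, 0.3, 0.2]
grip_width: 0.551
grasp_force: 0.0
clock: 13.83
position: [0.5216, 0.0691, 0.0435]
ee_rot: [0.76, 0.65, 0.001, 0.0]
ft_force: [0.3, -0.0, 0.4]
grip_width: 0.551
grasp_force: 0.0
```

```bash

python3 -m crank '[[0,0,0,0],[0,0,0,0],[0,0,0,0],[0,0,0,0],[0,0,0,0]]' -1 80
python3 -m crank '[[0,-0.02,0,0],[0,-0.04,0,0],[0,-0.06,0,0],[0,-0.08,0,0],[0,-0.1,0,0]]'
python3 -m crank '[[0,0,0,0],[0,0,0,0],[0,0,0,0]]'
python3 - <<'E'
from h import *
a=snap('side'); b=snap('top')
A=cv2.resize(a['color'][240:290,250:315,::-1],None,fx=8,fy=8,interpolation=cv2.INTER_CUBIC)
B=cv2.resize(b['color'][265:310,265:305,::-1],None,fx=7,fy=7,interpolation=cv2.INTER_CUBIC)
im=np.zeros((400,800,3),np.uint8); im[:,:520]=A; im[:315,520:800]=B
cv2.imwrite('pics/s6.png',im)
E
```

```text
clock: 14.25
position: [0.5217, 0.0692, 0.043]
ee_rot: [0.76, 0.65, 0.001, 0.0]
ft_force: [2.0, 0.5, 8.2]
grip_width: 0.132
grasp_force: 78.7
clock: 14.67
position: [0.4829, 0.0758, 0.0431]
ee_rot: [0.76, 0.65, 0.002, 0.001]
ft_force: [10.3, 1.4, -1.5]
grip_width: 0.131
grasp_force: 78.4
clock: 14.92
position: [0.483, 0.0757, 0.0431]
ee_rot: [0.76, 0.65, 0.002, 0.001]
ft_force: [8.8, 1.3, 0.1]
grip_width: 0.128
grasp_force: 78.6
```

View pics/s6.png

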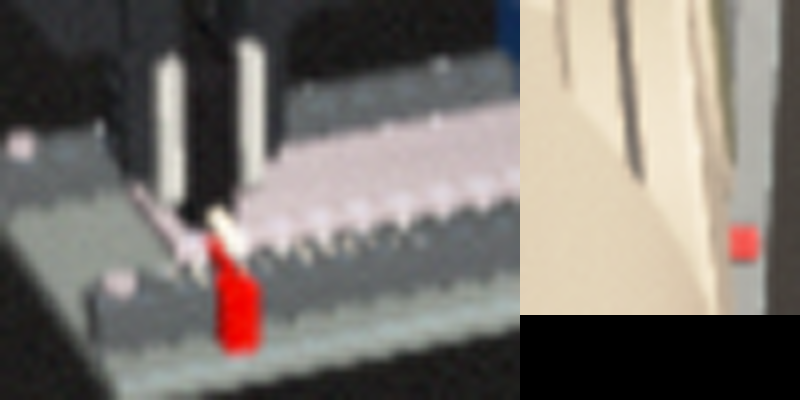

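The side crop shows the white pointer from (212,212) to (245,248), just behind the red line (210,238) to (230,275). The gripper hides the top view. I'll measure the remaining pull in the side image.

```bash
cat > meas.py <<'E'
from h import *
import sys,pickle
def meas(c,box,tag):
    yaw=-np.radians(9.0); ax=np.array([np.cos(yaw),np.sin(yaw)]); ay=np.array([-ax[1],ax[0]]); port=np.array([.6284,.0530])
    k=6; x0,x1,y0,y1=box; im=cv2.resize(c['color'][y0:y1,x0:x1],None,fx=k,fy=k,interpolation=cv2.INTER_CUBIC); f=im.astype(int)
    r,g,b=f[...,0],f[...,1],f[...,2]
    red=(r>110)&(g<r*.5)&(b<r*.5); wh=(r>170)&(g>150)&(r-b>4)&(abs(r-g)<40)
    for n,m,z in(('red',red,.026),('white',wh,.024)):
        ys,xs=np.nonzero(m); P=np.array([onz(c,x0+(u+.5)/k-.5,y0+(v+.5)/k-.5,z)[:2]-port for u,v in zip(xs,ys)])
        if not len(P): print(n,'none');continue
        X,Y=P@ax,P@ay
        for lo in np.arange(-.040,-.010,.003):
            s=(Y>=lo)&(Y<lo+.003)
            if s.sum()>8: print(tag,n,'y',round(lo*1e3),'x mid %.1f  range %.1f..%.1f n%d'%((X[s].min()+X[s].max())*500,X[s].min()*1e3,X[s].max()*1e3,s.sum()))
E
python3 - <<'E'
from meas import *
meas(pickle.load(open('side0.pkl','rb')),(290,303,255,272),'init')
meas(snap('side'),(274,285,262,286),'now')
E
```

```text
red none
init white y -34 x mid -117.9  range -128.7..-107.0 n34
init white y -31 x mid -116.1  range -128.1..-104.2 n116
init white y -28 x mid -110.6  range -120.4..-100.8 n309
init white y -25 x mid -110.1  range -120.5..-99.6 n329
init white y -22 x mid -109.1  range -119.9..-98.4 n289
init white y -19 x mid -108.1  range -119.2..-96.9 n265
init white y -16 x mid -107.4  range -119.2..-95.6 n261
init white y -13 x mid -107.1  range -119.7..-94.4 n240
now red y -40 x mid -153.2  range -156.3..-150.1 n104
now red y -37 x mid -152.8  range -155.0..-150.5 n79
now red y -34 x mid -152.5  range -154.5..-150.6 n69
now red y -31 x mid -152.2  range -154.0..-150.5 n57
now red y -28 x mid -151.5  range -152.9..-150.1 n40
now white y -34 x mid -148.7  range -159.4..-138.0 n65
now white y -31 x mid -147.7  range -158.4..-136.9 n149
now white y -28 x mid -146.5  range -157.1..-135.8 n246
now white y -25 x mid -145.4  range -156.1..-134.7 n265
now white y -22 x mid -145.2  range -155.0..-135.3 n227
now white y -19 x mid -142.6  range -152.9..-132.2 n249
now white y -16 x mid -139.3  range -147.6..-130.9 n261
now white y -13 x mid -138.4  range -147.1..-129.7 n234
```

```bash
sed -i "s/wh=.*/wh=(r>165)\&(g-b>3)\&(r-g<40)/" meas.py
python3 - <<'E'
from meas import *
meas(pickle.load(open('side0.pkl','rb')),(290,303,255,272),'init')
meas(pickle.load(open('side0.pkl','rb')),(274,285,262,286),'init')
meas(snap('side'),(274,285,262,286),'now')
E
```

```text
red none
init white y -34 x mid -118.0  range -129.0..-107.0 n54
init white y -31 x mid -116.3  range -128.1..-104.4 n100
init white y -28 x mid -115.3  range -126.9..-103.7 n108
init white y -25 x mid -107.5  range -110.9..-104.2 n102
init white y -22 x mid -106.9  range -110.3..-103.5 n106
init white y -19 x mid -106.5  range -110.4..-102.6 n109
init white y -16 x mid -105.3  range -108.6..-101.9 n103
init white y -13 x mid -105.0  range -108.0..-102.0 n77
init red y -40 x mid -153.2  range -156.3..-150.1 n102
init red y -37 x mid -152.7  range -155.0..-150.5 n78
init red y -34 x mid -152.5  range -154.5..-150.5 n73
init red y -31 x mid -152.2  range -154.2..-150.2 n68
init red y -28 x mid -151.6  range -153.4..-149.9 n57
init white y -37 x mid -152.7  range -158.3..-147.2 n20
init white y -34 x mid -153.2  range -159.4..-147.0 n63
init white y -31 x mid -147.7  range -158.4..-136.9 n88
init white y -28 x mid -146.7  range -157.1..-136.3 n49
init white y -19 x mid -149.0  range -150.6..-147.4 n9
now red y -40 x mid -153.2  range -156.3..-150.1 n103
now red y -37 x mid -152.8  range -155.0..-150.5 n79
now red y -34 x mid -152.5  range -154.5..-150.6 n68
now red y -31 x mid -152.2  range -154.0..-150.5 n58
now red y -28 x mid -151.7  range -153.2..-150.3 n41
now white y -37 x mid -152.9  range -158.6..-147.2 n17
now white y -34 x mid -148.7  range -159.4..-138.0 n64
now white y -31 x mid -147.7  range -158.4..-136.9 n98
now white y -28 x mid -150.3  range -157.1..-143.5 n76
now white y -25 x mid -145.8  range -148.0..-143.7 n67
now white y -22 x mid -145.1  range -147.4..-142.9 n68
now white y -19 x mid -145.2  range -148.3..-142.1 n94
now white y -16 x mid -144.7  range -147.6..-141.7 n97
now white y -13 x mid -144.6  range -147.1..-142.1 n78
```

```bash

python3 -m crank '[[0,-0.006,0,0],[0,-0.0125,0,0],[0,-0.0125,0,0],[0,-0.0125,0,0],[0,-0.0125,0,0]]'
python3 - <<'E'
from meas import *
a=snap('side'); meas(a,(270,285,260,286),'now')
cv2.imwrite('pics/s7.png',cv2.resize(a['color'][250:290,255:305,::-1],None,fx=14,fy=14,interpolation=cv2.INTER_CUBIC))
E
```

```text
clock: 15.53
position: [0.4784, 0.0766, 0.0431]
ee_rot: [0.76, 0.65, 0.002, 0.001]
ft_force: [9.3, 1.2, -2.0]
grip_width: 0.13
grasp_force: 78.6
now red y -40 x mid -153.2  range -156.3..-150.1 n104
now red y -37 x mid -152.7  range -155.0..-150.5 n77
now red y -34 x mid -152.5  range -154.5..-150.6 n68
now red y -31 x mid -152.2  range -154.0..-150.5 n58
now red y -28 x mid -151.6  range -152.9..-150.3 n28
now white y -37 x mid -153.0  range -158.8..-147.2 n27
now white y -34 x mid -155.4  range -164.0..-146.9 n64
now white y -31 x mid -155.5  range -163.8..-147.2 n61
now white y -28 x mid -157.0  range -157.9..-156.0 n11
now white y -22 x mid -151.0  range -152.7..-149.2 n22
now white y -19 x mid -149.6  range -152.3..-146.8 n92
now white y -16 x mid -149.5  range -152.4..-146.5 n97
now white y -13 x mid -149.3  range -151.4..-147.3 n63
```

View pics/s7.png

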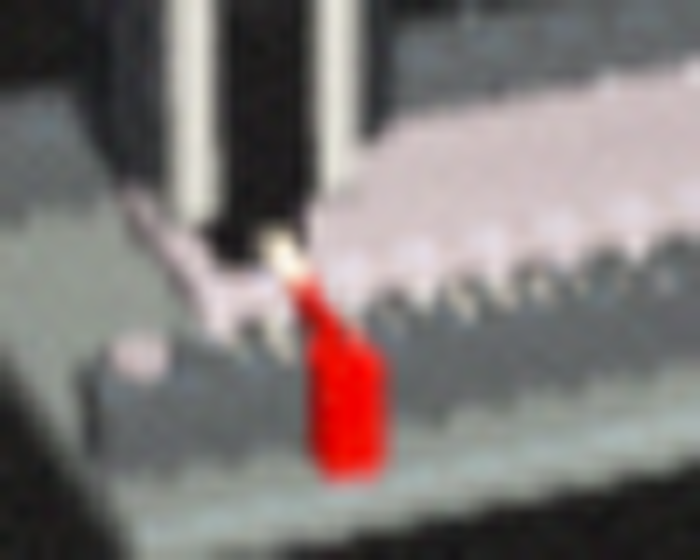

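The pointer (268,238 to 297,278) and the red line (300,285 to 330,330) are now almost collinear. I'll cross-check with the initial top view.

```bash
sed -i "s/(r>165)/(r>130)/" meas.py
python3 - <<'E'
from meas import *
T=pickle.load(open('top0.pkl','rb'))
meas(T,(280,302,268,279),'T'); meas(T,(286,302,295,304),'T')
E
```

```text
red none
T white y -40 x mid -106.0  range -115.9..-96.1 n272
T white y -37 x mid -110.4  range -114.2..-106.6 n191
T white y -34 x mid -110.5  range -114.6..-106.5 n242
T white y -31 x mid -106.4  range -116.3..-96.5 n264
T white y -28 x mid -106.5  range -116.4..-96.5 n660
T white y -25 x mid -106.6  range -116.5..-96.7 n660
T white y -22 x mid -106.7  range -116.6..-96.8 n659
T white y -19 x mid -106.8  range -116.7..-96.9 n522
T white y -16 x mid -107.5  range -111.0..-104.0 n182
T red y -40 x mid -153.6  range -156.7..-150.5 n132
T red y -37 x mid -153.0  range -154.0..-151.9 n74
T red y -34 x mid -152.9  range -154.1..-151.7 n81
T red y -31 x mid -152.9  range -154.1..-151.8 n76
T white y -40 x mid -152.8  range -160.7..-144.9 n113
T white y -37 x mid -157.5  range -159.4..-155.5 n101
T white y -34 x mid -153.1  range -159.5..-146.8 n133
T white y -31 x mid -153.1  range -159.4..-146.8 n124
T white y -28 x mid -153.3  range -161.3..-145.4 n390
T white y -25 x mid -153.4  range -161.3..-145.5 n230
```

```bash
sed -i "s/(r>130)/(r>TH)/;s/^def/TH=190\ndef/" meas.py
python3 - <<'E'
import meas
from meas import *
T=pickle.load(open('top0.pkl','rb'))
for t in(185,205):
    meas.TH=t; meas.meas(T,(284,293,270,278),'T%d'%t)
print(T['color'][270:279,284:293].sum(2)//3)
E
```

```text
Traceback (most recent call last):
AttributeError: 'function' object has no attribute 'meas'
```

```bash
python3 - <<'E'
import meas as q, pickle
T=pickle.load(open('top0.pkl','rb'))
for t in(185,205):
    q.TH=t; q.meas(T,(284,293,270,278),'T%d'%t)
print(T['color'][270:279,284:293].sum(2)//3)
E
```

```text
red none
T185 white y -34 x mid -113.3  range -114.3..-112.4 n21
T185 white y -31 x mid -107.5  range -109.6..-105.4 n34
T185 white y -28 x mid -107.4  range -111.2..-103.6 n219
T185 white y -25 x mid -107.7  range -111.7..-103.7 n259
T185 white y -22 x mid -107.5  range -111.8..-103.3 n279
T185 white y -19 x mid -107.5  range -111.8..-103.3 n122
red none
T205 white y -28 x mid -107.6  range -110.3..-104.9 n159
T205 white y -25 x mid -107.7  range -110.4..-104.9 n188
T205 white y -22 x mid -107.5  range -110.6..-104.5 n201
T205 white y -19 x mid -107.6  range -110.6..-104.5 n88
[[178 175 175 175 174 165 127 126 125]
 [180 178 177 176 176 166 130 126 127]
 [212 209 197 196 193 180 136 130 128]
 [245 243 239 238 234 211 155 147 145]
 [247 247 245 245 242 216 166 166 169]
 [207 206 203 201 199 179 147 156 161]
 [177 178 176 176 170 151 152 154 170]
 [175 175 175 176 170 150 158 163 182]
 [171 175 176 175 168 139 136 137 140]]
```

```bash

python3 -m crank '[[0,-0.002,0,0],[0,-0.002,0,0],[0,-0.002,0,0],[0,-0.002,0,0],[0,-0.002,0,0]]'
python3 - <<'E'
import meas as q
from h import *
a=snap('side'); q.TH=165; q.meas(a,(270,285,260,286),'now')
cv2.imwrite('pics/s8.png',cv2.resize(a['color'][255:285,260:295,::-1],None,fx=18,fy=18,interpolation=cv2.INTER_CUBIC))
E
```

```text
clock: 16.0
position: [0.4776, 0.0767, 0.0431]
ee_rot: [0.76, 0.65, 0.002, 0.001]
ft_force: [10.5, 2.0, -2.2]
grip_width: 0.127
grasp_force: 78.4
now red y -40 x mid -153.2  range -156.3..-150.1 n104
now red y -37 x mid -152.7  range -155.0..-150.5 n77
now red y -34 x mid -152.5  range -154.5..-150.6 n69
now red y -31 x mid -152.2  range -154.0..-150.5 n56
now red y -28 x mid -151.6  range -152.9..-150.3 n28
now white y -37 x mid -153.1  range -158.8..-147.4 n22
now white y -34 x mid -155.9  range -164.2..-147.5 n55
now white y -31 x mid -150.8  range -164.0..-137.6 n58
now white y -25 x mid -153.1  range -153.5..-152.6 n11
now white y -22 x mid -152.1  range -153.7..-150.5 n38
now white y -19 x mid -150.5  range -153.7..-147.3 n104
now white y -16 x mid -150.4  range -153.7..-147.2 n109
now white y -13 x mid -150.4  range -152.7..-148.2 n65
```

View pics/s8.png

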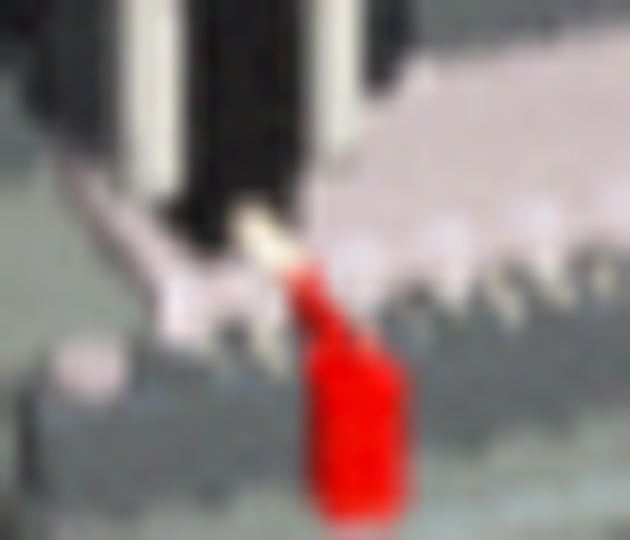

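The pointer (centre 262,243) runs into the red line (300,275 to 340,330). Side and top estimates bracket zero offset (-0.2 and +0.4 mm), so I'm handing in while still holding the tab.

```bash
python3 -c "
from workcell import manip; print(manip.hand_in())"
```

```text
the job is handed in; nothing more can be done
None
```

The job is handed in: the blank is seated level in the recess and was pressed with about 10 N, and the gripper is still holding the shutter tab with its pointer within about 0.5 mm of the red mark.

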